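# Lift the sugar bowl's lid on tongs held at their marked gap

## Robot

A 6-joint arm with a two-finger parallel gripper is mounted at the origin on the work surface. World frame = base frame: x ahead of the robot, y to its left, z up, the work surface at z = 0. Lengths are in m, angles in rad, forces in N, time in s.
With the tool pointing down it reaches from about 0.375 to 0.9 m from the base axis. Payload 3.1 kg.
Tool frame: the origin (TCP) lies between the finger pads; the fingertips stand manip.finger_overhang ahead of it and the grasp point (between the pads) lies 5 mm behind it (manip.finger_overhang is the distance from the TCP to the fingertips, in m); z points along the fingers, y is the line along which they close (so a half turn about z gives the same grasp; the last joint's range is limited). The gripper opens to 85 mm and grips with 20 to 120 N. Pads are 22 mm wide; open, the fingers measure 114 mm over their backs; the gripper's body (76 mm by 85 mm) begins 54 mm behind the grasp point. The pads swing forward as they close: fully open they stand 13 mm farther back than shut.
Start: joints at [1.006, 0.527, 1.433, -0, 1.181, -0.178], TCP at [0.236, 0.579, 0.245] pointing down, gripper open.
Joint ranges: [-3.08, 3.08], [-0.75, 2.2], [0.22, 2.44], [-1.43, 4.57], [0, 2.65], [-2.85, 2.85]. Speed limits (rad/s): [2.79, 2.79, 3.14, 3.14, 3.14, 3.14].

## Interface

Orientations are given as a unit quaternion [x, y, z, w].
In Python, from station import manip gives the robot as it stands.
- The arm moves only by the tool drive_tool, never from a script. Its argument "plan" is a list of rows, each a list of 7 numbers: the shift along the tool's x, y, z in m, then the turn, a rotation vector about the tool's x, y, z in degrees, then the opening, from -1 (shut) to 1 (fully open). In form: [[x, y, z, wx, wy, wz, gripper], ...]. A call has 1 to 10 rows; each row shifts and turns the commanded pose from where the row before left it, along the tool's axes as they then stand; what a row does not reach is not made up. A row lasts 1/10 s, in which the tool goes at most 50 mm and 8.59 degrees, less where a joint would pass 70% of its speed; a pose out of reach is approached as far as the arm can. A call is refused whole if a number of a shift passes 0.05 or a number of a turn 8.59, either way. A call with a gripper value outside its range is refused whole. The fingers move at their own pace and stop on an object; "newtons" is the grip in N (left out, the last holds). Time passes only in rows, so rows that do not move let the fingers close. It gives the time, the measured TCP pose, the force, the opening and the grip force at its end, in the units of the state.
- manip.sense(): the state, without advancing time (a new reading comes with each control period).
- manip.snapshot(name): name is "side" or "top"; returns a dict with "image" (420x560x3 uint8, red, green, blue), "z_map" (420x560 float32, m along the optical axis (not along the pixel's ray), 0 where there is no reading), "fov_y" (degrees; the focal length in pixels is half the picture's height over the tangent of half this angle, whatever the lens; pixels are square), "cx", "cy" (the principal point, pixels), "extrinsics" (4x4, takes a point from camera to world coordinates). Camera axes: x right, y up, looking along -z (the intrinsics and any distortion apply to the point x, -y, -z); pixel columns grow to the right and rows downward; lengths in m; the calibration is good to about 2 mm. A picture is of the moment at which its call begins.
- manip.sign_off(): hands the job in; it is judged then, once.
The state is a dict: "t": time; "q": joint angles; "qd": joint speeds; "tau": joint torques, N m; "tcp_pos": TCP position; "tool_rot": TCP orientation; "force": force on the tool from outside, world axes, zero at the start; "ft_torque": the same for the moment, N m; "finger_gap": opening from 0.0 (shut) to 1.0 (fully open); "gripper_force": force on a finger pad.
Only numpy, scipy, OpenCV 4.12 (cv2) and the standard library are available. Lean on these libraries where they do the work, as an engineer would, in place of code of your own. Each camera call takes 0.05 s, during which the arm holds its last target. There are 200 camera calls.

## Task

Pick up the sprung sugar tongs by the grip plates and squeeze them until the pointer stands between the two ribs on their cross bar (tips 20 mm apart), and let that gap settle for a second before any lifting of the lid. Keep the gap steady, one tip on each side of the neck under the lid's mushroom knob, and lift the lid straight up about 5 cm off the sugar bowl. Finish while holding it there, level and still above the bowl, on the tongs alone at their marked gap; never touch the lid or bowl with the gripper, do not shove the bowl, and leave the other things alone.

Things in the scene. Friction and masses are not known exactly. Their poses are not given: they have to be found in the camera images.
- tongs: Plain steel sprung sugar tongs lying flat, loose, 75 g, 155 mm long, 18 mm high. Origin: on the underside, midway between the arms; x to the tips, y to the left arm, z up. Closed back at x = -80 mm, tips end at x = +75 mm. Arms: upright strips 4 mm thick, 14 mm tall, the front 45 mm only 8 mm tall (5 to 13 mm above the underside); hinged at x = -70, y = +-10 mm; both always move alike.
- tongs_grip (a point): Where to grip: midway between the two dark grip plates, 5 mm behind the tongs' origin, 9 mm above the underside. Plates 26 mm long, 18 mm tall. Over their outer faces 39.5 mm at rest, 27.8 mm at the marked gap; tip gap changes 2.2 mm per mm here. The spring pushes back with about 5 N per plate at rest, 14 N at the mark, and opens the tongs when let go.
- tongs_mark (a point): Middle of the mark on the flat cross bar, which is fixed on top of the left arm 27 mm ahead of the tongs' origin and reaches over the right arm: the point midway between two small black ribs 9 mm apart. The dark pointer fin on the right arm, just ahead of the bar, stands midway between the ribs when the tips are 20 mm apart (arms then nearly parallel).
- tongs_left_tip (a point): Inner face of the left arm at its very end, middle of its height (9 mm above the tongs' underside). The tip gap is the distance between this point and tongs_right_tip: 46 mm at rest, 20 mm at the mark.
- tongs_right_tip (a point): Inner face of the right arm at its very end, middle of its height.
- bowl: White ceramic sugar bowl, round, 60 mm high, 90 mm across at the rim, 320 g, standing loose on the shelf. Origin: centre of its underside; z up.
- lid: White ceramic lid, about 85 g, lying loose on the bowl's rim: disc 94 mm across, 6 mm thick, below it a plug 70 mm across and 5 mm deep that sits in the bowl's mouth (80 mm) with slack; on top a mushroom knob. Origin: centre of the disc's underside, 60 mm above the bowl's origin when seated; z up.
- knob_neck (a point): Middle of the knob's neck, on the lid's axis 18 mm above the lid's origin (78 mm above the shelf when seated). Neck 12 mm across, from 6 to 30 mm above the lid's origin; above it the flat-bottomed round head, 34 mm across, to 38 mm. At the marked gap the tips pass either side of the neck and under the head; at rest the tongs are too wide to carry it.
- teapot: Bystander: steel tea pot, 108 mm across, 107 mm high, spout to its +x (reaching 100 mm from the axis), handle to -x (92 mm). Origin: centre of its underside. It stands in one of two places, the sugar bowl in the other.
- tin_4: Bystander: shorter aluminium tin, 71 mm across, 93 mm high, standing near the robot on its left. Origin: centre of its underside.
- tin_5: Bystander: as tin_4, on the robot's right.
- spoon: Bystander: white plastic spoon, 140 mm long, lying flat beyond the tongs, roughly across. Origin: on its underside, 63 mm from the round end, to which its x points.
There are look-alikes about, which are no part of the job. What is shaped like the lid but brown or purple is not meant.

How it is judged:
By the outcome, as a careful person would: the job done as asked, in the order asked, and still so for the second after the job is handed in, while the arm keeps its last pose, push and grip.
It also fails if it takes over 42 s, if anything falls off the work surface, if the arm or the gripper's body presses on something with over 40 N, if the wrist force passes 120 N, or if a joint passes its speed limit or range.

## Working session

There is one attempt and no reset: what is moved stays moved. The work goes in short steps, Python scripts to look and compute and a tool call to move; the robot and the scene stay as the last step left them, time stands still between calls to the robot, and variables do not carry over. Pictures are saved under pics/ and viewed, at most 10 in all, crops included, and the job is handed in when it is done.

Besides the shell and the picture viewer there is one more tool, called after ">>>" in YAML: its name, and indented under it one key for each argument. drive_tool: Moves the arm, as the interface text tells. Its arguments: {"type":"object","properties":{"plan":{"type":"array"},"newtons":{"type":"number"}},"required":["plan"]}

```bash
ls; mkdir -p pics
python3 - <<'E'
from station import manip
import cv2,numpy as np
print(manip.sense(), manip.finger_overhang)
for n in("side","top"):
    s=manip.snapshot(n); cv2.imwrite(f"pics/{n}0.png",s["image"][:,:,::-1]); np.savez(f"{n}0.npz",**s)
    print(n,{k:v for k,v in s.items() if k not in("image","z_map")})
E
```

```text
pics
{'t': 0.0, 'q': array([ 1.00550423e+00,  5.28481920e-01,  1.43390383e+00,  1.70867710e-05,
        1.18138811e+00, -1.78521779e-01]), 'qd': array([ 0.0013917 , -0.00043221, -0.00132709,  0.0004702 , -0.00049768,
       -0.00188965]), 'tau': array([ 1.05943579e-04, -4.42343223e+01, -1.78030032e+01, -2.51954498e-05,
        8.45043047e-03, -6.63596325e-06]), 'tcp_pos': array([0.2353587 , 0.57825389, 0.24432342]), 'tool_rot': array([ 1.92185124e-01,  9.81358084e-01, -1.01317073e-03, -4.03675917e-04]), 'force': array([0.52705502, 0.29698607, 0.66728066]), 'ft_torque': array([ 0.01241241,  0.04064168, -0.03780208]), 'gripper_force': 0.0, 'finger_gap': 0.9999600819910393} 0.014
side {'fov_y': 44.45682908831985, 'cx': 280.3046461859611, 'cy': 210.738299758019, 'extrinsics': array([[ 0.96503588,  0.17349589, -0.19648135,  0.28869823],
       [-0.26140136,  0.6923959 , -0.67250074, -0.82663226],
       [ 0.01936677,  0.70034784,  0.71353895,  0.94861337],
       [ 0.        ,  0.        ,  0.        ,  1.        ]])}
top {'fov_y': 46.63343510394286, 'cx': 278.98586963477317, 'cy': 211.52928130783556, 'extrinsics': array([[-0.01202918,  0.98107815, -0.1932381 ,  0.32951166],
       [-0.99979803, -0.01491242, -0.01347301, -0.02046631],
       [-0.01609973,  0.193037  ,  0.98105938,  1.14532484],
       [ 0.        ,  0.        ,  0.        ,  1.        ]])}
```

View pics/side0.png

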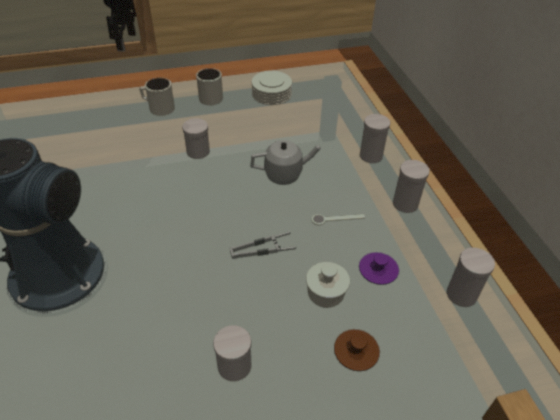

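View pics/top0.png

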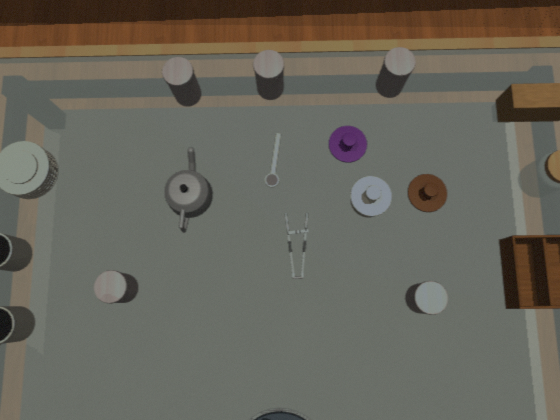

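Overview: in top view the tongs have their back at ~(298,277) and tips at ~(287,215) and (308,215), and the white lid/bowl is at ~(372,196). The brown and purple lids are decoys. Next I'll get world coordinates.

```bash
cat > h.py <<'E'
import numpy as np,cv2
def K(s): return 210/np.tan(np.radians(s["fov_y"])/2)
def ray(s,u,v):
    f=K(s);E=s["extrinsics"];d=E[:3,:3]@np.array([(u-s["cx"])/f,-(v-s["cy"])/f,-1]);return E[:3,3],d
def onz(s,u,v,z):
    o,d=ray(s,u,v);return (o+d*(z-o[2])/d[2])
def proj(s,p):
    E=s["extrinsics"];c=E[:3,:3].T@(np.asarray(p)-E[:3,3]);f=K(s);return s["cx"]+f*c[0]/-c[2],s["cy"]-f*c[1]/-c[2]
def cloud(s):
    f=K(s);E=s["extrinsics"];v,u=np.mgrid[:420,:560];z=s["z_map"]
    P=np.stack([(u-s["cx"])/f*z,-(v-s["cy"])/f*z,-z],-1)@E[:3,:3].T+E[:3,3];P[z==0]=np.nan;return P
E
python3 - <<'E'
from h import *
T=dict(np.load("top0.npz"));S=dict(np.load("side0.npz"))
np.set_printoptions(precision=4,suppress=True)
for n,s,box in(("top",T,(250,160,420,300)),("side",S,(215,210,355,310))):
    x0,y0,x1,y1=box;P=cloud(s)
    c=cv2.resize(s["image"][y0:y1,x0:x1,::-1],None,fx=4,fy=4,interpolation=cv2.INTER_CUBIC);cv2.imwrite(f"pics/{n}c.png",cv2.convertScaleAbs(c,alpha=1.5))
    print(n,"shelf z",np.nanmedian(P[240:250,350:365 if n=="top" else 360,2]))
    # lid : top layers
    im=s["image"].astype(int);sub=np.zeros((420,560),bool);sub[y0:y1,x0:x1]=1
    for lo,hi in((.055,.075),(.09,.105)):
        m=sub&(P[...,2]>lo)&(P[...,2]<hi)&(im.min(2)>130)
        q=P[m];print(lo,m.sum(),q.mean(0),(q.min(0)+q.max(0))/2,q.max(0)-q.min(0)) if m.any() else 0
E
```

```text
top shelf z 0.001747774610354913
0.055 892 [ 0.5751 -0.2143  0.0678] [ 0.5772 -0.2141  0.0677] [0.0898 0.0867 0.0116]
0.09 180 [ 0.5295 -0.2318  0.0986] [ 0.4677 -0.2507  0.0982] [0.2482 0.1021 0.0127]
side shelf z 0.0010945527158195412
0.055 825 [ 0.5755 -0.2204  0.067 ] [ 0.5772 -0.2151  0.0671] [0.0923 0.0931 0.01  ]
0.09 146 [ 0.5768 -0.2154  0.0988] [ 0.5771 -0.2156  0.0989] [0.0316 0.0326 0.0082]
```

View pics/topc.png

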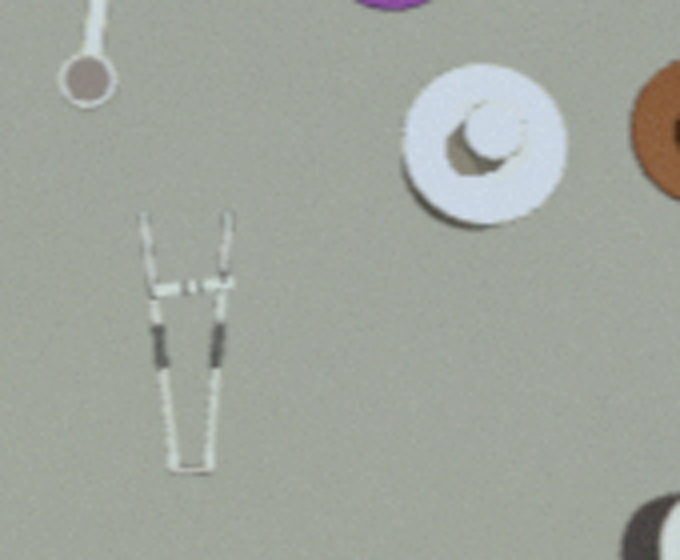

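View pics/sidec.png

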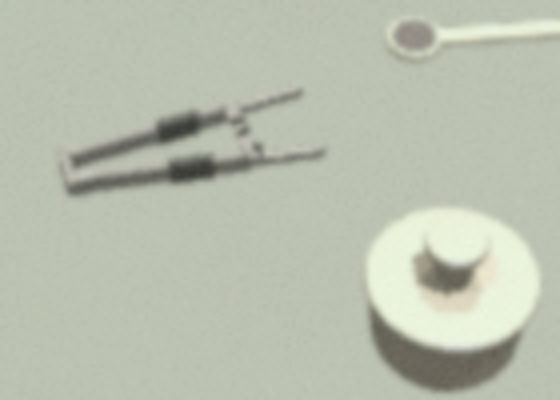

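Top crop: grip plates at ~(290,246) and (304,246), back at (298,277), ribs on the cross bar at (296..299,232). The lid axis comes out at about (0.577,-0.215). Next is the tongs pose from masks.

Run:
```python
from h import *
T=dict(np.load("top0.npz"));S=dict(np.load("side0.npz"))
np.set_printoptions(precision=4,suppress=True)
for n,s,(x0,y0,x1,y1) in(("top",T,(280,210,318,282)),("side",S,(228,228,300,262))):
    g=cv2.cvtColor(s["image"],cv2.COLOR_RGB2GRAY)[y0:y1,x0:x1];med=np.median(g)
    print(n,med)
    d=np.clip(med*.72-g,0,None).astype(float)
    nn,l,st,ce=cv2.connectedComponentsWithStats((d>0).astype(np.uint8),connectivity=8)
    for i in range(1,nn):
        if st[i,4]>=5:
            w=d*(l==i);v,u=np.mgrid[y0:y1,x0:x1];c=(u*w).sum()/w.sum(),(v*w).sum()/w.sum()
            print(st[i],c,onz(s,*c,.018),onz(s,*c,.009))
print("back",onz(T,297.75,277.25,.014),"tips",onz(T,250+143/4,160+215/4,.013),onz(T,250+228/4,160+215/4,.013))
print("side back",onz(S,215+69/4,210+172/4,.012),"tips",onz(S,215+301/4,210+93/4,.012),onz(S,215+325/4,210+153/4,.012))
```

```text
top 108.0
[23 31  3 11 23] (np.float64(303.7428456267634), np.float64(246.43692059653364)) [ 0.468  -0.0615  0.018 ] [ 0.4691 -0.0618  0.009 ]
[ 8 32  4 10 23] (np.float64(289.4077159140728), np.float64(246.09798334064007)) [ 0.4693 -0.0282  0.018 ] [ 0.4704 -0.0283  0.009 ]
side 126.0
[  5  10  39  14 147] (np.float64(255.05072525649314), np.float64(243.11161264349587)) [ 0.4581 -0.0394  0.018 ] [ 0.4598 -0.0318  0.009 ]
[  4  21  52  10 182] (np.float64(258.4379037384902), np.float64(252.81532104259375)) [ 0.459  -0.0706  0.018 ] [ 0.4606 -0.0633  0.009 ]
[58 21  5  1  5] (np.float64(288.0), np.float64(249.0)) [ 0.5295 -0.0764  0.018 ] [ 0.5318 -0.0692  0.009 ]
back [ 0.3974 -0.0463  0.014 ] tips [ 0.5469 -0.0209  0.013 ] [ 0.5462 -0.0711  0.013 ]
side back [ 0.4001 -0.0511  0.012 ] tips [ 0.55   -0.0244  0.012 ] [ 0.5507 -0.0742  0.012 ]
```

>>> drive_tool:
  plan:
    - [0, 0, 0, 0, 0, -7.4, 1]
    - [0, 0, 0, 0, 0, -7.4, 1]
    - [0, 0, 0, 0, 0, -7.4, 0.5]
    - [-0.015, -0.039, 0, 0, 0, 0, 0.2]
    - [-0.015, -0.039, 0, 0, 0, 0, 0.2]
    - [-0.015, -0.039, 0, 0, 0, 0, 0.2]
    - [-0.015, -0.039, 0, 0, 0, 0, 0.2]
    - [-0.015, -0.039, 0, 0, 0, 0, 0.2]
    - [-0.015, -0.039, 0, 0, 0, 0, 0.2]
    - [-0.015, -0.039, 0, 0, 0, 0, 0.2]
  newtons: 40

```text
t: 1.1
tcp_pos: [0.341, 0.3043, 0.2451]
tool_rot: [-0.001, 1.0, -0.0, -0.0]
force: [0.6, -1.0, -0.4]
finger_gap: 0.596
gripper_force: 0.0
```

>>> drive_tool:
  plan:
    - [-0.015, -0.039, 0, 0, 0, 0, 0.2]
    - [-0.015, -0.039, 0, 0, 0, 0, 0.2]
    - [-0.015, -0.039, 0, 0, 0, 0, 0.2]
    - [-0.015, -0.039, 0, 0, 0, 0, 0.2]
    - [-0.015, -0.039, 0, 0, 0, 0, 0.2]
    - [-0.015, -0.039, 0, 0, 0, 0, 0.2]
    - [-0.015, -0.039, 0, 0, 0, 0, 0.2]
    - [-0.015, -0.039, 0, 0, 0, 0, 0.2]
    - [-0.015, -0.039, 0, 0, 0, 0, 0.2]
    - [0, 0, 0, 0, 0, 0, 0.2]

```text
t: 2.1
tcp_pos: [0.479, -0.0498, 0.2454]
tool_rot: [0.002, 1.0, -0.001, 0.002]
force: [0.2, -0.1, -0.5]
finger_gap: 0.597
gripper_force: 0.0
```

Run:
```python
from station import manip
from scipy.spatial.transform import Rotation as R
s=manip.sense();print(s["t"],s["tcp_pos"],s["finger_gap"],manip.finger_overhang);print(R.from_quat(s["tool_rot"]).as_matrix().round(4),s["q"])
```

```text
2.1 [ 0.47901046 -0.04983067  0.24541355] 0.5974902426321492 0.014
[[-1.      0.0047  0.0035]
 [ 0.0047  1.     -0.0026]
 [-0.0035 -0.0025 -1.    ]] [-3.35464881e-01  3.34043203e-01  1.78521387e+00 -1.49118275e-03
  1.01820033e+00 -1.90077042e+00]
```

>>> drive_tool:
  plan:
    - [0.009, 0.0043, 0.03, 0, 0, 0, 0.2]
    - [0, 0, 0.04, 0, 0, 0, 0.2]
    - [0, 0, 0.04, 0, 0, 0, 0.2]
    - [0, 0, 0.04, 0, 0, 0, 0.2]
    - [0, 0, 0.03, 0, 0, 0, 0.2]
    - [0, 0, 0.02, 0, 0, 0, 0.2]
    - [0, 0, 0.01, 0, 0, 0, 0.2]
    - [0, 0, 0, 0, 0, 0, 0.2]
    - [0, 0, 0, 0, 0, 0, 0.2]

```text
t: 3.0
tcp_pos: [0.4674, -0.0406, 0.0358]
tool_rot: [-0.0, 1.0, -0.0, 0.0]
force: [0.3, 0.4, 0.7]
finger_gap: 0.597
gripper_force: 0.0
```

Run:
```python
from station import manip
from h import *
s=manip.sense();print(s["t"],s["tcp_pos"],s["finger_gap"])
a=manip.snapshot("top");b=manip.snapshot("side")
c=[cv2.resize(a["image"][200:290,250:350,::-1],None,fx=4,fy=4,interpolation=2),cv2.resize(b["image"][200:290,215:315,::-1],None,fx=4,fy=4,interpolation=2)]
cv2.imwrite("pics/g1.png",cv2.convertScaleAbs(np.hstack(c),alpha=1.5))
```

```text
3.0 [ 0.46738696 -0.04056046  0.03580839] 0.597000057111955
```

View pics/g1.png

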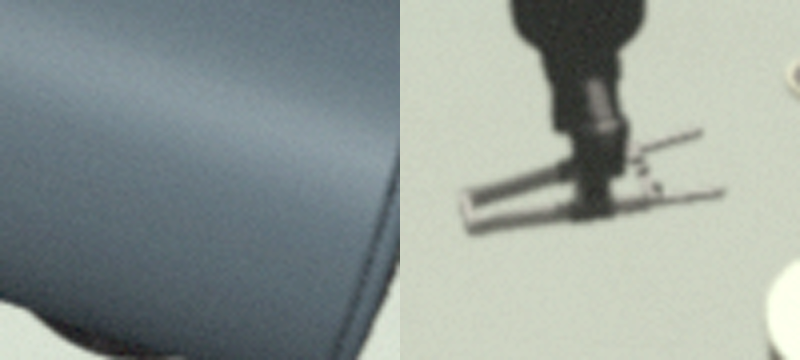

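Side crop: the fingers straddle the plates from just above them; the arm hides the tongs in the top view. I'll correct the offset and descend.

>>> drive_tool:
  plan:
    - [-0.0025, -0.005, 0, 0, 0, 0, 0.2]
    - [0, 0, 0, 0, 0, 0, 0.2]
    - [0, 0, 0.008, 0, 0, 0, 0.2]
    - [0, 0, 0.008, 0, 0, 0, 0.2]
    - [0, 0, 0.003, 0, 0, 0, 0.2]
    - [0, 0, 0, 0, 0, 0, 0.2]
    - [0, 0, 0, 0, 0, 0, 0.2]

```text
t: 3.8
tcp_pos: [0.4694, -0.0456, 0.016]
tool_rot: [-0.0, 1.0, 0.0, -0.0]
force: [0.3, 0.2, -0.2]
finger_gap: 0.598
gripper_force: 0.0
```

>>> drive_tool:
  plan:
    - [0, 0, 0.0015, 0, 0, 0, 0.2]
    - [0, 0, 0.0015, 0, 0, 0, 0.2]
    - [0, 0, 0, 0, 0, 0, 0.2]
    - [0, 0, 0, 0, 0, 0, 0.1]
    - [0, 0, 0, 0, 0, 0, 0]

```text
t: 4.3
tcp_pos: [0.4697, -0.0458, 0.0134]
tool_rot: [-0.0, 1.0, -0.0, 0.0]
force: [0.7, -0.3, 0.3]
finger_gap: 0.498
gripper_force: 0.2
```

>>> drive_tool:
  plan:
    - [0, 0, 0, 0, 0, 0, -0.05]
    - [0, 0, 0, 0, 0, 0, -0.08]
    - [0, 0, 0, 0, 0, 0, -0.1]
    - [0, 0, 0, 0, 0, 0, -0.1]

```text
t: 4.7
tcp_pos: [0.4699, -0.0458, 0.0135]
tool_rot: [-0.0, 1.0, -0.0, 0.0]
force: [0.6, -0.7, 1.4]
finger_gap: 0.453
gripper_force: 6.4
```

>>> drive_tool:
  plan:
    - [0, 0, 0, 0, 0, 0, -0.16]
    - [0, 0, 0, 0, 0, 0, -0.22]
    - [0, 0, 0, 0, 0, 0, -0.27]
    - [0, 0, 0, 0, 0, 0, -0.3]
    - [0, 0, 0, 0, 0, 0, -0.3]

```text
t: 5.2
tcp_pos: [0.4701, -0.0458, 0.0139]
tool_rot: [-0.0, 1.0, -0.0, 0.001]
force: [0.3, -0.1, 7.6]
finger_gap: 0.354
gripper_force: 11.9
```

>>> drive_tool:
  plan:
    - [0, 0, -0.004, 0, 0, 0, -0.33]
    - [0, 0, -0.006, 0, 0, 0, -0.346]
    - [0, 0, -0.01, 0, 0, 0, -0.346]
    - [0, 0, -0.02, 0, 0, 0, -0.346]
    - [0, 0, -0.03, 0, 0, 0, -0.346]
    - [0, 0, -0.03, 0, 0, 0, -0.346]
    - [0, 0, 0, 0, 0, 0, -0.346]
    - [0, 0, 0, 0, 0, 0, -0.346]

```text
t: 6.0
tcp_pos: [0.4698, -0.0458, 0.1141]
tool_rot: [-0.0, 1.0, -0.0, 0.001]
force: [0.2, -0.5, -1.6]
finger_gap: 0.328
gripper_force: 11.9
```

Run:
```python
from station import manip
from h import *
s=manip.sense();print(s["t"],s["tcp_pos"],s["finger_gap"],s["gripper_force"])
b=manip.snapshot("side");a=manip.snapshot("top");np.savez("side1.npz",**b)
c=[cv2.resize(b["image"][190:265,215:315,::-1],None,fx=8,fy=8,interpolation=2)]
cv2.imwrite("pics/g2.png",cv2.convertScaleAbs(np.hstack(c),alpha=1.5))
```

```text
6.0 [ 0.46977556 -0.04575172  0.11414475] 0.3276366672316742 11.90588191151619
```

View pics/g2.png

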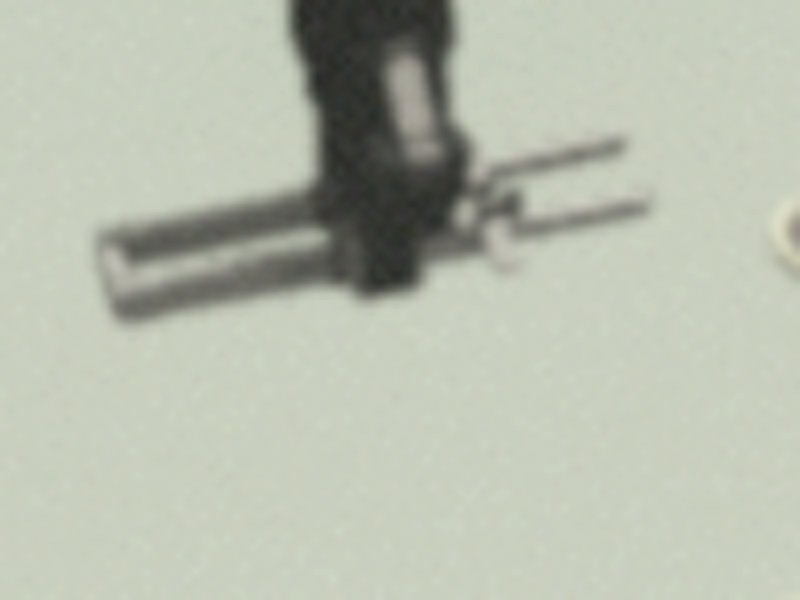

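Side crop: the tongs are held and squeezed, arms near parallel, tips at ~(292.8,208.1) and (296.0,215.8), and the pointer near the middle of the bar's ribs. I'll check the tip spacing and pitch numerically.

Run:
```python
from h import *
b=dict(np.load("side1.npz"));P=cloud(b)
np.set_printoptions(precision=4,suppress=True)
f=lambda x,y:(215+(x+.5)/8-.5,190+(y+.5)/8-.5)
for z in(.1,.109,.115):
  L=onz(b,*f(622,145),z);R=onz(b,*f(648,206),z);B=onz(b,*f(112,255),z);print(z,L,R,np.linalg.norm(L-R),B,(L+R)/2-B)
# depth based points near arms
z=P[...,2]; 
for nm,(x0,y0,x1,y1) in dict(rear=(228,215,256,232),front=(277,205,298,222)).items():
  q=P[y0:y1,x0:x1].reshape(-1,3);q=q[(q[:,2]>.06)&(q[:,2]<.16)]
  print(nm,len(q));A=np.c_[q[:,0],np.ones(len(q))];print(np.percentile(q,[2,50,98],axis=0))
  for lo in np.arange(.38,.56,.02):
    k=q[(q[:,0]>lo)&(q[:,0]<lo+.02)]
    if len(k)>2: print(round(lo,2),len(k),k[:,2].max(),np.median(k[:,2]),k[:,2].min(),k[:,1].min(),k[:,1].max())
```

```text
0.1 [ 0.5521 -0.024   0.1   ] [ 0.5525 -0.0496  0.1   ] 0.02553785281933775 [ 0.3999 -0.0311  0.1   ] [ 0.1524 -0.0057 -0.    ]
0.109 [ 0.5493 -0.0325  0.109 ] [ 0.5497 -0.0578  0.109 ] 0.02526701019084792 [ 0.3988 -0.0395  0.109 ] [ 0.1508 -0.0056 -0.    ]
0.115 [ 0.5475 -0.0382  0.115 ] [ 0.5479 -0.0633  0.115 ] 0.025086448438521366 [ 0.398  -0.0452  0.115 ] [ 0.1497 -0.0056  0.    ]
rear 305
[[ 0.396  -0.0615  0.1009]
 [ 0.4251 -0.0543  0.1117]
 [ 0.4575 -0.0339  0.1181]]
0.38 26 0.11754495681434252 0.11408178767657307 0.10122039918959758 -0.0609445052340164 -0.032088011649077375
0.4 101 0.11807094940521734 0.11268650925930557 0.10067993836402911 -0.06107610106325567 -0.03173432449289049
0.42 100 0.11931199670051673 0.11134716617379803 0.1002296110022951 -0.06218130452275261 -0.0337205239107472
0.44 75 0.11932602032367379 0.11021623515947132 0.10024012992258646 -0.06264568602623166 -0.032938222967499264
0.46 3 0.11139483668781913 0.1044100851536518 0.09995724029931075 -0.03668533329559187 -0.03514898119854659
front 137
[[ 0.5031 -0.0748  0.1064]
 [ 0.5259 -0.0575  0.1135]
 [ 0.5489 -0.0309  0.1258]]
0.5 55 0.1277412741861832 0.11562583906341584 0.10503640642035139 -0.0767906329889555 -0.03301451139295253
0.52 55 0.11779937669242235 0.11311084042876163 0.10631171533332717 -0.06295951286315982 -0.030055298389160212
0.54 27 0.11687687914294131 0.11255544292796027 0.10628343227069226 -0.06109077572891408 -0.03103312894582244
```

>>> drive_tool:
  plan:
    - [0.005, -0.015, 0, 0, 0, 0, -0.346]
    - [0.005, -0.025, 0, 0, 0, 0, -0.346]
    - [0.005, -0.03, 0, 0, 0, 0, -0.346]
    - [0.005, -0.03, 0, 0, 0, 0, -0.346]
    - [0, -0.03, 0, 0, 0, 0, -0.346]
    - [0, -0.025, 0, 0, 0, 0, -0.346]
    - [0, -0.0135, 0, 0, 0, 0, -0.346]
    - [0, 0, 0, 0, 0, 0, -0.346]
    - [0, 0, 0, 0, 0, 0, -0.346]

```text
t: 7.0
tcp_pos: [0.4489, -0.2131, 0.1126]
tool_rot: [-0.0, 1.0, 0.001, -0.001]
force: [0.4, 0.3, -1.1]
finger_gap: 0.332
gripper_force: 11.9
```

>>> drive_tool:
  plan:
    - [0, 0, 0.006, 0, 0, 0, -0.346]
    - [0, 0, 0.01, 0, 0, 0, -0.346]
    - [0, 0, 0.01, 0, 0, 0, -0.346]
    - [0, 0, 0.0055, 0, 0, 0, -0.346]
    - [0, 0, 0, 0, 0, 0, -0.346]
    - [0, 0, 0, 0, 0, 0, -0.346]
    - [0, 0, 0, 0, 0, 0, -0.346]

```text
t: 7.7
tcp_pos: [0.4499, -0.2144, 0.082]
tool_rot: [-0.0, 1.0, -0.0, 0.0]
force: [0.7, -0.3, -0.5]
finger_gap: 0.326
gripper_force: 11.9
```

Run:
```python
from station import manip
from h import *
s=manip.sense();print(s["t"],s["tcp_pos"],s["finger_gap"],s["gripper_force"])
b=manip.snapshot("side");a=manip.snapshot("top");np.savez("side2.npz",**b);np.savez("top2.npz",**a)
c=[cv2.resize(b["image"][230:320,265:365,::-1],None,fx=4,fy=4,interpolation=2),cv2.resize(a["image"][160:250,320:420,::-1],None,fx=4,fy=4,interpolation=2)]
cv2.imwrite("pics/g3.png",cv2.convertScaleAbs(np.hstack(c),alpha=1.5))
```

```text
7.7 [ 0.44993261 -0.21437321  0.08196733] 0.3257123022869981 11.931528747081757
```

View pics/g3.png

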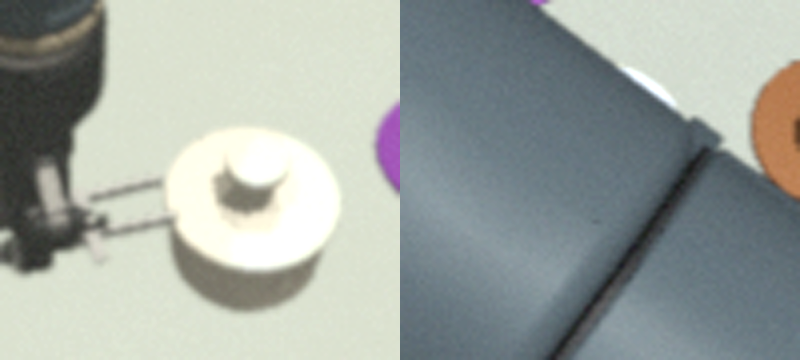

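Left crop: the tongs' tips end near the lid's rim, at crop (165,180) and (178,218), aimed at the knob (head at crop (255,165)). The top view is hidden by the arm. I'll check this against the predicted projection.

Run:
```python
from h import *
b=dict(np.load("side2.npz"));P=cloud(b);np.set_printoptions(precision=4,suppress=True)
for p in((.529,-.2028,.08),(.529,-.2268,.08),(.577,-.2148,.098),(.577,-.2148,.078)):
  u,v=proj(b,p);print(p,(u-265)*4,(v-230)*4)
q=P[268:292,286:312].reshape(-1,3);q=q[(q[:,2]>.03)&(q[:,2]<.16)&(q[:,0]<.535)]
for lo in np.arange(.48,.54,.01):
  k=q[(q[:,0]>lo)&(q[:,0]<lo+.01)]
  if len(k)>2:
    l=k[k[:,1]>-.214];r=k[k[:,1]<=-.214];print(round(lo,2),len(k),*[(np.median(t,axis=0)[1:],t[:,2].min(),t[:,2].max()) if len(t) else 0 for t in(l,r)])
im=b["image"].astype(int);m=np.zeros((420,560),bool);m[260:300,300:352]=1;m&=(P[...,2]>.092)&(P[...,2]<.105)&(im.min(2)>110)
h=P[m];print(len(h),(h.min(0)+h.max(0))/2,h.mean(0))
```

```text
(0.529, -0.2028, 0.08) 159.60261866547398 177.77374389841407
(0.529, -0.2268, 0.08) 173.13318861889047 213.52619152334591
(0.577, -0.2148, 0.098) 255.88232150240674 156.35649054130863
(0.577, -0.2148, 0.078) 252.60123932772058 179.72854662999544
0.48 45 (array([-0.2037,  0.0832]), np.float64(0.07900228747438465), np.float64(0.09039272125338538)) (array([-0.2284,  0.0897]), np.float64(0.07069493685225936), np.float64(0.09486282771786336))
0.49 33 (array([-0.2033,  0.081 ]), np.float64(0.07248707452876979), np.float64(0.08269343085350578)) (array([-0.2273,  0.0817]), np.float64(0.07709578888221114), np.float64(0.09228465680499487))
0.5 33 (array([-0.203 ,  0.0805]), np.float64(0.07359292592292421), np.float64(0.08483118612617035)) (array([-0.2271,  0.0806]), np.float64(0.07369379599034309), np.float64(0.08465748136188644))
0.51 31 (array([-0.2027,  0.0811]), np.float64(0.07513804570550842), np.float64(0.08409820163336534)) (array([-0.227 ,  0.0799]), np.float64(0.07063025292382308), np.float64(0.08683531019520241))
0.52 31 (array([-0.2034,  0.0815]), np.float64(0.07448457167215339), np.float64(0.08521605537980126)) (array([-0.2275,  0.0808]), np.float64(0.07545516688200193), np.float64(0.0851956690635518))
0.53 38 (array([-0.2065,  0.0668]), np.float64(0.0474001773692887), np.float64(0.06918532985029002)) (array([-0.2248,  0.0644]), np.float64(0.038479700263704064), np.float64(0.08048318504458163))
172 [ 0.5767 -0.2171  0.0984] [ 0.5762 -0.2171  0.0987]
```

Arms are 24 mm apart centre to centre, so the gap is about 20 mm. They are centred on the knob, with tip height ~0.081. Settle, then advance.

>>> drive_tool:
  plan:
    - [0, -0.0007, 0, 0, 0, 0, -0.346]
    - [0, 0, 0, 0, 0, 0, -0.346]
    - [-0.006, 0, 0, 0, 0, 0, -0.346]
    - [-0.01, 0, 0, 0, 0, 0, -0.346]
    - [-0.01, 0, 0, 0, 0, 0, -0.346]
    - [-0.01, 0, 0, 0, 0, 0, -0.346]
    - [-0.01, 0, 0, 0, 0, 0, -0.346]
    - [-0.008, 0, 0, 0, 0, 0, -0.346]
    - [-0.005, 0, 0, 0, 0, 0, -0.346]
    - [0, 0, 0, 0, 0, 0, -0.346]

```text
t: 8.8
tcp_pos: [0.5096, -0.215, 0.0818]
tool_rot: [-0.001, 1.0, -0.0, 0.0]
force: [0.4, -0.8, -0.5]
finger_gap: 0.329
gripper_force: 11.9
```

>>> drive_tool:
  plan:
    - [0, 0, 0, 0, 0, 0, -0.346]
    - [0, 0, 0, 0, 0, 0, -0.346]
    - [0, 0, 0, 0, 0, 0, -0.346]
    - [0, 0, 0, 0, 0, 0, -0.346]
    - [0, 0, 0, 0, 0, 0, -0.346]
    - [0, 0, 0, 0, 0, 0, -0.346]
    - [0, 0, 0, 0, 0, 0, -0.346]
    - [0, 0, 0, 0, 0, 0, -0.346]
    - [0, 0, 0, 0, 0, 0, -0.346]
    - [0, 0, 0, 0, 0, 0, -0.346]

```text
t: 9.8
tcp_pos: [0.5088, -0.2149, 0.0818]
tool_rot: [-0.0, 1.0, -0.0, -0.0]
force: [-0.3, 0.0, -0.3]
finger_gap: 0.332
gripper_force: 11.9
```

Run:
```python
from station import manip
from h import *
s=manip.sense();print(s["t"],s["tcp_pos"],s["finger_gap"],s["gripper_force"],s["force"])
b=manip.snapshot("side");np.savez("side3.npz",**b)
c=cv2.resize(b["image"][235:310,275:360,::-1],None,fx=8,fy=8,interpolation=2)
cv2.imwrite("pics/g4.png",cv2.convertScaleAbs(c,alpha=1.1))
```

```text
9.8 [ 0.50875295 -0.2149027   0.08182338] 0.33228829288881473 11.915616989135742 [-0.26110184  0.0217106  -0.30881891]
```

View pics/g4.png

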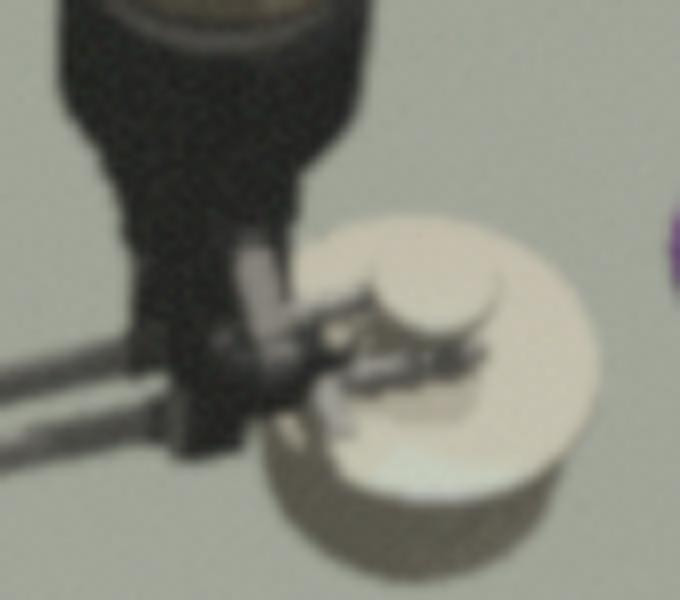

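The picture shows the right arm passing in front of the neck, ending past it at ~(480,352). The left arm goes behind the head and the bowl is undisturbed. I'll start lifting slowly.

>>> drive_tool:
  plan:
    - [0, 0, -0.002, 0, 0, 0, -0.346]
    - [0, 0, -0.002, 0, 0, 0, -0.346]
    - [0, 0, -0.002, 0, 0, 0, -0.346]
    - [0, 0, -0.001, 0, 0, 0, -0.346]
    - [0, 0, -0.001, 0, 0, 0, -0.346]
    - [0, 0, -0.001, 0, 0, 0, -0.346]
    - [0, 0, -0.001, 0, 0, 0, -0.346]
    - [0, 0, -0.002, 0, 0, 0, -0.346]
    - [0, 0, -0.002, 0, 0, 0, -0.346]
    - [0, 0, 0, 0, 0, 0, -0.346]

```text
t: 10.85
tcp_pos: [0.5089, -0.215, 0.0961]
tool_rot: [-0.0, 1.0, -0.0, 0.0]
force: [0.1, 0.1, -0.6]
finger_gap: 0.33
gripper_force: 11.9
```

```bash
cat > m.py <<'E'
from station import manip
from h import *
import sys
np.set_printoptions(precision=4,suppress=True)
s=manip.sense();print(s["t"],s["tcp_pos"],s["finger_gap"],s["gripper_force"],s["force"],s["ft_torque"])
b=manip.snapshot("side");np.savez(sys.argv[1],**b);P=cloud(b);im=b["image"].astype(int)
box=np.zeros((420,560),bool);box[220:310,290:358]=1
m=box&(im.min(2)>100)&(P[...,2]>.062)&(P[...,0]>.53)
# disc plane: fit by RANSAC-like trimming on largest z layer
q=P[m];h=np.histogram(q[:,2],bins=np.arange(.06,.17,.004));zc=h[1][h[0].argmax()]+.002
k=q[abs(q[:,2]-zc)<.008]
for _ in range(5):
    A=np.c_[k[:,:2]-[.577,-.215],np.ones(len(k))];c=np.linalg.lstsq(A,k[:,2],rcond=None)[0];k=k[abs(k[:,2]-A@c)<.003]
print("disc z,slopes deg",c[2],np.degrees(c[:2]),len(k),"centre",(k.min(0)+k.max(0))/2,k.max(0)-k.min(0))
cv2.imwrite(sys.argv[1].replace("npz","png").replace("side","pics/g"),cv2.resize(b["image"][215:315,265:365,::-1],None,fx=6,fy=6,interpolation=2))
E
python3 m.py side4.npz
```

```text
10.85 [ 0.5089 -0.215   0.0961] 0.33015568937374556 11.949677467346191 [ 0.1001  0.0535 -0.5567] [-0.0089  0.0645 -0.0357]
disc z,slopes deg 0.07236019461180349 [ 0.5533 -0.0255] 666 centre [ 0.5819 -0.2164  0.0724] [0.0834 0.0935 0.0062]
```

The lid is up ~6 mm and level. Continue.

>>> drive_tool:
  plan:
    - [0, 0, -0.002, 0, 0, 0, -0.346]
    - [0, 0, -0.003, 0, 0, 0, -0.346]
    - [0, 0, -0.005, 0, 0, 0, -0.346]
    - [0, 0, -0.005, 0, 0, 0, -0.346]
    - [0, 0, -0.005, 0, 0, 0, -0.346]
    - [0, 0, -0.005, 0, 0, 0, -0.346]
    - [0, 0, -0.005, 0, 0, 0, -0.346]
    - [0, 0, -0.005, 0, 0, 0, -0.346]
    - [0, 0, -0.004, 0, 0, 0, -0.346]
    - [0, 0, -0.003, 0, 0, 0, -0.346]

```text
t: 11.9
tcp_pos: [0.5088, -0.215, 0.1383]
tool_rot: [-0.0, 1.0, -0.0, 0.0]
force: [0.9, -0.6, -1.2]
finger_gap: 0.332
gripper_force: 12.0
```

>>> drive_tool:
  plan:
    - [0, 0, -0.001, 0, 0, 0, -0.346]
    - [0, 0, 0, 0, 0, 0, -0.346]
    - [0, 0, 0, 0, 0, 0, -0.346]
    - [0, 0, 0, 0, 0, 0, -0.346]
    - [0, 0, 0, 0, 0, 0, -0.346]
    - [0, 0, 0, 0, 0, 0, -0.346]
    - [0, 0, 0, 0, 0, 0, -0.346]
    - [0, 0, 0, 0, 0, 0, -0.346]

```text
t: 12.7
tcp_pos: [0.5087, -0.2149, 0.1388]
tool_rot: [-0.0, 1.0, -0.0, -0.0]
force: [-0.1, 0.2, -1.3]
finger_gap: 0.328
gripper_force: 11.9
```

```bash
python3 m.py side5.npz
```

```text
12.7 [ 0.5087 -0.2149  0.1388] 0.328293583886769 11.949375718832016 [-0.0695  0.2467 -1.2551] [0.0251 0.0235 0.027 ]
disc z,slopes deg 0.11515233094573295 [0.4995 0.3461] 674 centre [ 0.5767 -0.2158  0.1151] [0.0921 0.0939 0.0065]
```

View pics/g5.png

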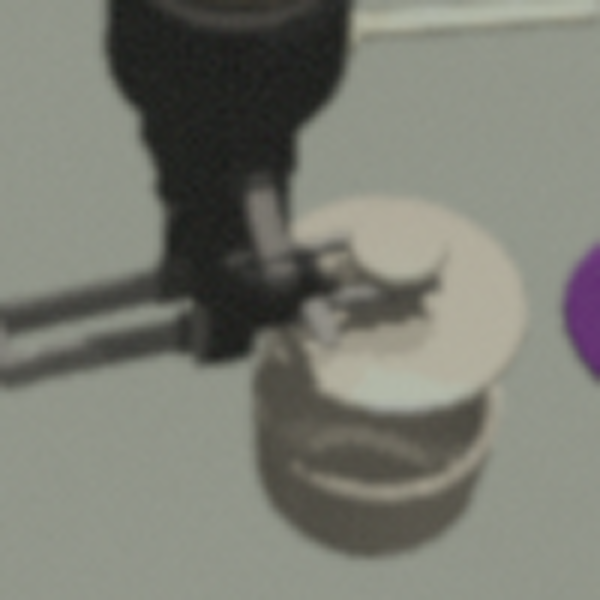

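Lid hangs level above the open bowl (lid centre ~(385,300), bowl rim ~(385,460)), up about 48 mm. I'll add 2 mm, settle and hand in.

>>> drive_tool:
  plan:
    - [0, 0, -0.001, 0, 0, 0, -0.346]
    - [0, 0, -0.001, 0, 0, 0, -0.346]
    - [0, 0, 0, 0, 0, 0, -0.346]
    - [0, 0, 0, 0, 0, 0, -0.346]
    - [0, 0, 0, 0, 0, 0, -0.346]
    - [0, 0, 0, 0, 0, 0, -0.346]
    - [0, 0, 0, 0, 0, 0, -0.346]
    - [0, 0, 0, 0, 0, 0, -0.346]
    - [0, 0, 0, 0, 0, 0, -0.346]
    - [0, 0, 0, 0, 0, 0, -0.346]

```text
t: 13.75
tcp_pos: [0.5087, -0.2149, 0.1408]
tool_rot: [-0.0, 1.0, 0.0, -0.0]
force: [-0.0, 0.2, -2.4]
finger_gap: 0.33
gripper_force: 11.9
```

```bash
python3 m.py side6.npz && python3 -c "
from station import manip
print(manip.sign_off())"
```

```text
13.75 [ 0.5087 -0.2149  0.1408] 0.3299883126158671 11.949212104082108 [-0.0132  0.2227 -2.4078] [-0.048   0.0664  0.0258]
disc z,slopes deg 0.11708206073239441 [0.6379 0.189 ] 679 centre [ 0.5817 -0.2157  0.1172] [0.0813 0.0941 0.0065]
the job is handed in; nothing more can be done
None
```

I handed the job in at 13.75 s: the tongs alone hold the lid about 5 cm above the bowl, level to within about 1°, with the gap at about 20 mm since well before the lift, though the pointer and ribs were too small in the pictures to confirm it.

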